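# Nest the kidney dishes on the sloping drainer

## Robot

A 6-joint arm with a two-finger parallel gripper is mounted at the origin on the work surface. World frame = base frame: x ahead of the robot, y to its left, z up, the work surface at z = 0. Lengths are in mm, angles in rad, forces in N, time in s.
With the tool pointing down it reaches from about 275 to 1000 mm from the base axis. Payload 8.4 kg.
Tool frame: the origin (TCP) lies on the centre line of the jaws, within the pads' length; the fingertips stand 25 mm ahead of it and the grasp point (between the pads) lies 6 mm ahead of it; z points along the fingers, x is the direction in which the jaws open and shut, and the axes are right-handed (so a half turn about z gives the same grasp; the last joint's range is limited). The gripper opens to 85 mm and grips with 20 to 120 N. Pads are 22 mm wide; open, the fingers measure 114 mm over their backs; the gripper's body (76 mm by 85 mm) begins 54 mm behind the grasp point. The pads swing forward as they close: fully open they stand 13 mm farther back than shut.
Start: joints at [1.163, 0.353, 1.633, -0, 1.155, -0.002], TCP at [246.72, 574.245, 256.281] pointing down, gripper open.
Joint ranges: [-2.63, 2.63], [-0.92, 2.1], [0.06, 2.66], [-1.3, 4.44], [0, 2.69], [-3.02, 3.02]. Speed limits (rad/s): [2.22, 2.22, 2.79, 3.14, 3.14, 3.14].

## Interface

Orientations are given as [roll, pitch, yaw] about the fixed x, y, z axes, in that order (R = Rz(yaw) Ry(pitch) Rx(roll)).
In Python, from rig import r gives the robot as it stands. The module is installed in compiled form; this text tells all that it offers.
- The arm moves only by the tool jog_arm, never from a script. Its argument "deltas" is a list of rows, each an object with "gripper": the gripper command: -1 is fully open, 1 is shut, values between are in proportion; "translation": the shift along the world's x, y, z in units of 10 cm (1.0 is 10 cm), a list of three; "dr": the turn, a rotation vector about the world's x, y, z in units of pi/2 rad (1.0 is pi/2 rad), a list of three. In form: [{"gripper": gripper, "translation": [x, y, z], "dr": [wx, wy, wz]}, ...]. A call has 1 to 12 rows; each row shifts and turns the commanded pose from where the row before left it; what a row does not reach is not made up. A row lasts 1/12 s, in which the tool goes at most 41.7 mm and 7.16 degrees, less where a joint would pass 70% of its speed; a pose out of reach is approached as far as the arm can. A call with a number of a shift or a turn outside -1 to 1 is refused whole. A call with a gripper value outside its range is refused whole. The fingers move at their own pace and stop on an object; "squeeze" is the grip in N (left out, the last holds). Time passes only in rows, so rows that do not move let the fingers close. It gives the time, the measured TCP pose, the force and the opening at its end, in the units of the state.
- r.sense(): the state, without advancing time (a new reading comes with each control period).
- r.grab_frame(name): name is "side" or "top"; returns the picture (384x512x3 uint8, blue, green, red); there is no depth.
- r.calibration(name): a dict with "mtx" (3x3 intrinsics, pixels), "k1" (the pictures are not rectified: a ray, as slopes to the right and down, at radius r is drawn at 1 + k1 r^2 times it, then the intrinsics apply), "world_from_camera" (4x4, takes a point from camera to world coordinates). Camera axes: x right, y down, z forward; pixel columns grow to the right and rows downward; lengths in mm; the calibration is good to about 2 mm. A picture is of the moment at which its call begins. calibration takes no time and is no camera call.
- r.sign_off(): hands the job in, once; it reports no verdict.
The state is a dict: "clock": time; "qpos": joint angles; "qvel": joint speeds; "joint_efforts": joint torques, N m; "eef_pos": TCP position; "tcp_rot": TCP orientation; "contact_force": force on the tool from outside, world axes, zero at the start; "wrist_torque": the same for the moment, N m; "opening": opening from 0.0 (shut) to 1.0 (fully open).
Only numpy, scipy, OpenCV 4.12 (cv2) and the standard library are available. Lean on these libraries where they do the work, as an engineer would, in place of code of your own. Each camera call takes 0.05 s, during which the arm holds its last target. There are 200 camera calls.

## Task

Put the two loose kidney dishes away on the sloping stand: nest one in the dish that is fixed there and the other on top of it, each turned so that its outline matches the dish below and fully home, its ears resting on the ears beneath. Lower them in gently, without dropping or ramming them, let go, and leave the other things on the bench where they stand.

Things in the scene. Friction and masses are not known exactly. Their poses are not given: they have to be found in the camera images.
- dish_a: Loose steel kidney dish, about 0.24 kg, one of three alike: 168 x 90 mm at the rim, rim 42 mm high, 3 mm walls flaring out upwards by 11 degrees. Origin: underside of its floor, mid-kidney; z up out of its mouth, x the long axis, the dent (hollow side) faces -y. Four upright ears stand just outside the rim. Starts flat on the bench, any yaw
- dish_a_dent_ear (a point): Middle of the top edge of the ear in the dent, at (0,-46,62) mm in the dish's frame. An ear is an upright plate 10 mm thick (across the dish's y), 26 mm wide, from 38 to 62 mm high: the handle to grip across its thickness. On its inner side the rim leaves only the top 20 mm free
- dish_a_bulge_ear (a point): Middle of the top edge of the like ear on the bulging side, at (0,44,62) mm in the dish's frame. Two more ears, 10 mm thick across x, stand at the ends, at (90,-14.5) and (-90,-14.5) mm
- dish_b: Same as dish_a in every way
- dish_b_dent_ear (a point): As dish_a_dent_ear, on dish_b
- dish_b_bulge_ear (a point): As dish_a_bulge_ear, on dish_b
- base_dish: The same kind of dish (origin, axes, sizes, ears), fixed in the sloping stand: its z leans 25 degrees from vertical to the stand's -x side, its dent (-y) is at the slope's low edge. Stacked dishes share its axes; each ear stands on the ear below, so fully home a dish lies 24 mm further along z than the one beneath, with 1.5 mm play sideways; let go too high it tips and jams askew
- stand: fixed white plastic drainer stand, 190 mm wide, 120 mm deep, with a 25 degree slope whose low edge faces its -x side and, within 20 degrees, away from the robot. Origin on the bench beneath the base dish, z up; the base dish's origin lies 80 mm above it. Its place and yaw vary
- bowl: bystander: loose round steel bowl, 100 mm across, 50 mm high; origin under its centre
- amber_bottle: bystander: small amber glass bottle, 54 mm across, 105 mm high; origin under its centre
- brown_bottle: bystander: second such amber bottle
- beaker: bystander: glass beaker, 70 mm across, 90 mm high; origin under its centre
- wash_bottle: bystander: white plastic bottle, 60 mm across, 130 mm high; origin under its centre
- petri: bystander: shallow glass dish, 90 mm across, 16 mm high, on the bench near the robot; origin under its centre
Mind the look-alikes: they are no part of the job. Leave any turquoise look-alike of the dish_b alone.

How it is judged (in metres and radians):
On the way:
1. one loose dish is fully home in the fixed dish and let go (((x of dish_a in the frame of base_dish between -0.005 and 0.005 m and y of dish_a in the frame of base_dish between -0.005 and 0.005 m and z of dish_a in the frame of base_dish between 0.021 and 0.027 m and angle between the z axis of dish_a and the z axis of base_dish, either way round below 0.06 rad and angle between the x axis of dish_a and the x axis of base_dish, either way round below 0.07 rad and contact force between dish_a and the fingers below 0.1 N and linear speed of dish_a below 0.02 m/s) or (x of dish_b in the frame of base_dish between -0.005 and 0.005 m and y of dish_b in the frame of base_dish between -0.005 and 0.005 m and z of dish_b in the frame of base_dish between 0.021 and 0.027 m and angle between the z axis of dish_b and the z axis of base_dish, either way round below 0.06 rad and angle between the x axis of dish_b and the x axis of base_dish, either way round below 0.07 rad and contact force between dish_b and the fingers below 0.1 N and linear speed of dish_b below 0.02 m/s))), for 0.2 s.
At the end, for the whole second after the job is handed in: One loose dish lies 24 mm and the other 48 mm above the fixed dish along its z axis (each within 3 mm), within 5 mm (first) and 7.5 mm (second) of it along its x and y, axes parallel within about 3.5 degrees, both at rest and not touched by the gripper (((x of dish_a in the frame of base_dish between -0.005 and 0.005 m and y of dish_a in the frame of base_dish between -0.005 and 0.005 m and z of dish_a in the frame of base_dish between 0.021 and 0.027 m and angle between the z axis of each of dish_a, dish_b and the z axis of base_dish, either way round below 0.06 rad and angle between the x axis of each of dish_a, dish_b and the x axis of base_dish, either way round below 0.07 rad and x of dish_b in the frame of base_dish between -0.0075 and 0.0075 m and y of dish_b in the frame of base_dish between -0.0075 and 0.0075 m and z of dish_b in the frame of base_dish between 0.045 and 0.051 m) or (x of dish_b in the frame of base_dish between -0.005 and 0.005 m and y of dish_b in the frame of base_dish between -0.005 and 0.005 m and z of dish_b in the frame of base_dish between 0.021 and 0.027 m and angle between the z axis of each of dish_b, dish_a and the z axis of base_dish, either way round below 0.06 rad and angle between the x axis of each of dish_b, dish_a and the x axis of base_dish, either way round below 0.07 rad and x of dish_a in the frame of base_dish between -0.0075 and 0.0075 m and y of dish_a in the frame of base_dish between -0.0075 and 0.0075 m and z of dish_a in the frame of base_dish between 0.045 and 0.051 m)) and contact force between each of dish_a, dish_b and the fingers below 0.1 N and linear speed of each of dish_a, dish_b below 0.02 m/s).
It fails at once if a bystander was moved more than 30 mm (distance of any of bowl, amber_bottle, brown_bottle, beaker, wash_bottle, petri from where it was at the start of the episode above 0.03 m).
It fails at once if a dish was rammed or dropped onto the stack (more than 60 N) (contact force between any of dish_a, dish_b and stand above 60 N or contact force between dish_a and dish_b above 60 N).
It also fails if it takes over 72 s, if anything falls off the work surface, if the arm or the gripper's body presses on something with over 40 N, if the wrist force passes 120 N, or if a joint passes its speed limit or range.

## Working session

There is one attempt and no reset: what is moved stays moved. The work goes in short steps, Python scripts to look and compute and a tool call to move; the robot and the scene stay as the last step left them, time stands still between calls to the robot, and variables do not carry over. Pictures are saved under pics/ and viewed, about 8 in all and at most 12, crops included, and the job is handed in when it is done.

Besides the shell and the picture viewer there is one more tool, called after "Request:" as a command line: name --argument value ..., lists and objects as JSON in quotes. jog_arm: Moves the arm, as the interface text tells. Shifts and turns lie within -1 to 1; 1 stands for 10 cm of shift or pi/2 rad of turn. Its arguments: {"type":"object","properties":{"deltas":{"type":"array"},"squeeze":{"type":"number"}},"required":["deltas"]}

```bash
mkdir -p pics
python3 - <<'E'
from rig import r
import cv2
s=r.sense();print(s)
for n in("side","top"):
    c=r.calibration(n);print(n,c)
    cv2.imwrite(f"pics/{n}0.png",r.grab_frame(n))
E
```

```text
{'clock': 0.0, 'qpos': array([ 1.16261960e+00,  3.53686578e-01,  1.63413484e+00,  1.81336851e-06,
        1.15523406e+00, -2.41105427e-03]), 'qvel': array([-0.00035151,  0.000474  ,  0.00141496,  0.00220068, -0.00159029,
       -0.00017146]), 'joint_efforts': array([ 2.84217240e-03, -6.05247688e+01, -3.42065227e+01,  2.76144719e-04,
        9.38552519e-03,  8.76724528e-06]), 'eef_pos': array([246.52707872, 573.83091257, 255.53736785]), 'tcp_rot': array([-3.14158747e+00,  1.46282272e-03,  1.16502992e+00]), 'contact_force': array([ 0.65400063,  0.61041925, -0.55723427]), 'wrist_torque': array([ 0.00614877,  0.01634291, -0.0278818 ]), 'opening': 0.999934992032531}
side {'mtx': array([[364.01966426,   0.        , 255.16502489],
       [  0.        , 364.01966426, 194.5749335 ],
       [  0.        ,   0.        ,   1.        ]]), 'k1': -0.10623467478062276, 'world_from_camera': array([[-9.59864978e-01, -2.13128120e-01,  1.82306411e-01,
         3.19460644e+02],
       [-2.80413140e-01,  7.41485730e-01, -6.09563273e-01,
         6.35812369e+02],
       [-5.26252738e-03, -6.36219551e-01, -7.71490109e-01,
         8.71368233e+02],
       [ 0.00000000e+00,  0.00000000e+00,  0.00000000e+00,
         1.00000000e+00]])}
top {'mtx': array([[460.06597039,   0.        , 253.27406211],
       [  0.        , 460.06597039, 195.43403064],
       [  0.        ,   0.        ,   1.        ]]), 'k1': 0.015538610377158014, 'world_from_camera': array([[ 2.21445572e-02, -9.94123852e-01,  1.05959357e-01,
         3.60949869e+02],
       [-9.99753470e-01, -2.18483102e-02,  3.95596577e-03,
         1.51967269e+01],
       [-1.61768703e-03, -1.06020838e-01, -9.94362592e-01,
         1.61855218e+03],
       [ 0.00000000e+00,  0.00000000e+00,  0.00000000e+00,
         1.00000000e+00]])}
```

View pics/top0.png

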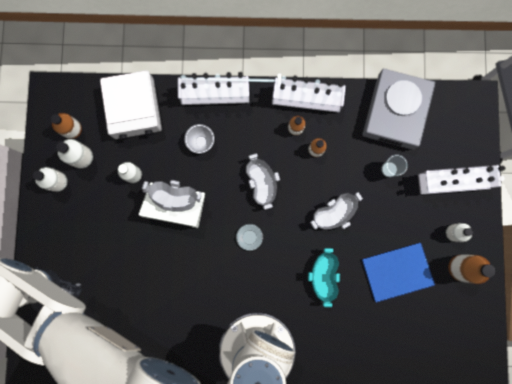

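View pics/side0.png

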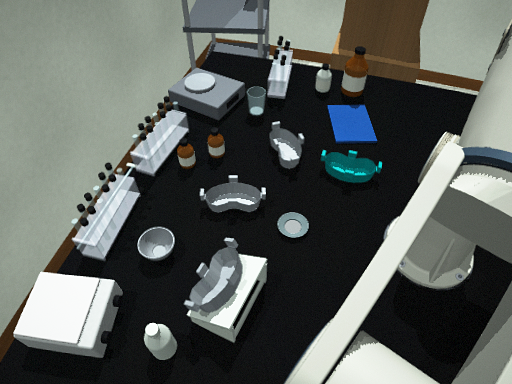

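The top view shows loose dishes at about (262,181) and (336,211), the base dish on the stand at (172,196), and the turquoise decoy at (325,277). The wash bottle is at (129,172) and the bowl at (199,138). The side view shows the same dishes at (233,195), (287,145) and (217,275). Next I'll zoom in on the ears.

```bash
cat > h.py <<'E'
import numpy as np, cv2
from rig import r
def ray(n,uv):
    c=r.calibration(n);K=c["mtx"];T=c["world_from_camera"]
    d=(np.array(uv,float)-K[:2,2])/K[0,0]; p=d.copy()
    for _ in range(10): p=d/(1+c["k1"]*(p@p))
    v=T[:3,:3]@np.r_[p,1]; return T[:3,3],v/np.linalg.norm(v)
def plane(n,uv,z):
    o,v=ray(n,uv); return o+v*(z-o[2])/v[2]
def tri(a,b):  # top uv, side uv
    o1,v1=ray("top",a);o2,v2=ray("side",b)
    s=np.linalg.lstsq(np.c_[v1,-v2],o2-o1,rcond=None)[0]
    p,q=o1+s[0]*v1,o2+s[1]*v2; return (p+q)/2,np.linalg.norm(p-q)
def proj(n,P):
    c=r.calibration(n);T=np.linalg.inv(c["world_from_camera"]);p=T[:3,:3]@np.array(P,float)+T[:3,3]
    p=p[:2]/p[2];return p*(1+c["k1"]*(p@p))*c["mtx"][0,0]+c["mtx"][:2,2]
def crop(im,u,v,w,h,s):
    c=im[v:v+h,u:u+w]; c=cv2.resize(c,None,fx=s,fy=s,interpolation=cv2.INTER_CUBIC)
    for i in range(0,w,10): cv2.putText(c,str(u+i),(int(i*s),8),0,.28,(0,255,255),1);cv2.line(c,(int((i+.5)*s),9),(int((i+.5)*s),13),(0,255,255),1)
    for i in range(10,h,10): cv2.putText(c,str(v+i),(0,int((i+.5)*s)+3),0,.28,(0,255,255),1);cv2.line(c,(17,int((i+.5)*s)),(21,int((i+.5)*s)),(0,255,255),1)
    return c
E
python3 - <<'E'
from h import *
t=cv2.imread("pics/top0.png");s=cv2.imread("pics/side0.png")
a=np.hstack([crop(t,x,y,66,66,4) for x,y in((139,160),(229,148),(303,178))])
b=np.hstack([crop(s,x,y,82,82,264/82)[:264,:264] for x,y in((180,235),(193,158),(248,108))])
cv2.imwrite("pics/m0.png",np.vstack([a,b]))
E
```

```text
(no output)
```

View pics/m0.png

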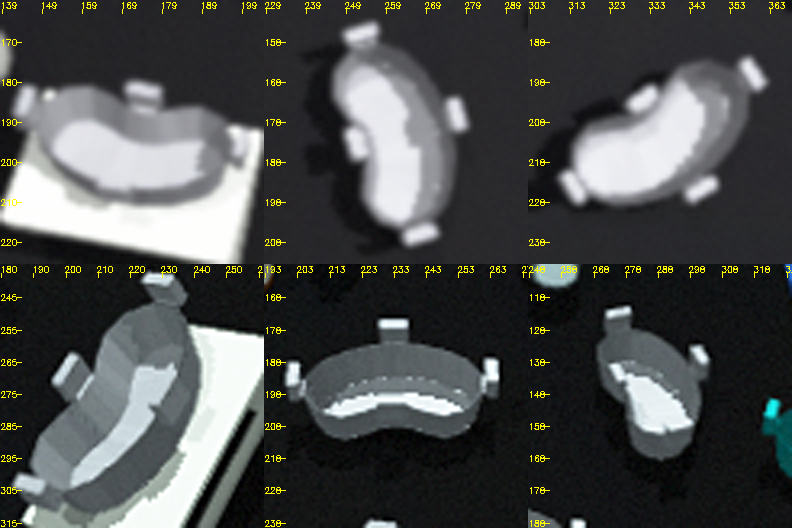

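In the crops the dents face +y (dish 1) and up-left (dish 2), and the base dish's dent faces +x. Top-view ear tops:

| Dish | End ears | Dent ear | Bulge ear |
|---|---|---|---|
| Dish 1 | (253,157), (268,206) | (252,184) | (277,176) |
| Dish 2 | (359,196), (314,225) | (331,203) | (346,225) |
| Base | (145,185), (198,195) | (175,183) | not visible |

Next I'll fit the poses from these points.

```bash
cat >> h.py <<'E'
from scipy.spatial.transform import Rotation as Ro
from scipy.optimize import least_squares
EAR=dict(d=(0,-46,62),b=(0,44,62),p=(90,-14.5,62),n=(-90,-14.5,62))
def dishR(yaw,base=False):  # base: dish yaw=dir of dish x axis on bench
    return Ro.from_euler("z",yaw).as_matrix()@(Ro.from_euler("x",-25,degrees=True).as_matrix().T if base else np.eye(3))
def fit(obs,yaw0,xy0,z,base=False):
    def f(p):
        R=dishR(p[2],base); return np.ravel([proj(c,np.r_[p[:2],z]+R@np.array(EAR[e],float))-uv for c,e,uv in obs])
    s=least_squares(f,[*xy0,yaw0],x_scale=[10,10,.1]);return s.x,s.fun.reshape(-1,2).round(1)
E
python3 - <<'E'
from h import *
# check lean direction
print("base z axis for yaw=90deg",dishR(np.pi/2,True)[:,2].round(2))
T,S="top","side"
o1=[(T,"d",(252,184.3)),(T,"b",(277.3,176.5)),(T,"p",(253.3,157)),(T,"n",(268.3,206.5)),(S,"b",(233.1,176.6)),(S,"p",(201.7,190.3)),(S,"n",(263.2,190))]
o2=[(T,"d",(331.5,202.8)),(T,"b",(346.3,225.5)),(T,"n",(314.3,224.8)),(T,"p",(359.3,196.5)),(S,"p",(276,123.5)),(S,"b",(300,135))]
ob=[(T,"d",(175.2,183)),(T,"p",(145.2,185.2)),(T,"n",(198.2,195.5)),(S,"n",(229.7,239)),(S,"p",(189.3,303.6))]
def go(name,o,z,base):
  for flip in(0,1):
    oo=[(c,{"p":"n","n":"p"}.get(e,e) if flip else e,uv) for c,e,uv in o]
    P={e:plane(T,uv,z+62) for c,e,uv in oo if c==T}
    v=(P["p"]-P["n"]);y0=np.arctan2(v[1],v[0]);m=(P["p"]+P["n"])[:2]/2
    x,f=fit(oo,y0,m,z,base)
    if base:
        def g(p): 
            R=dishR(p[2],True);return np.ravel([proj(c,p[[0,1,3]]+R@np.array(EAR[e],float))-uv for c,e,uv in oo])
        s=least_squares(g,[*x,80],x_scale=[10,10,.1,10]);print("freez",s.x.round(3),np.abs(s.fun).max().round(2))
    print(name,flip,x.round(3),np.degrees(x[2]).round(1),"rms",np.sqrt((f**2).mean()).round(2),f.tolist())
go("d1",o1,0,0);go("d2",o2,0,0);go("base",ob,80,1)
E
```

```text
base z axis for yaw=90deg [ 0.42 -0.    0.91]
d1 0 [ 5.7938e+02 -1.0643e+01  3.0600e-01] 17.5 rms 12.22 [[23.9, -7.7], [-26.7, 7.4], [6.4, -2.8], [6.3, -2.1], [-0.0, 22.9], [1.3, -5.6], [0.7, -6.5]]
d1 1 [581.149 -15.716  -2.836] -162.5 rms 0.62 [[-0.4, -0.7], [-0.5, -0.2], [-0.3, -0.9], [-0.4, -0.2], [0.5, -1.2], [0.7, 0.5], [0.9, -0.4]]
d2 0 [ 467.521 -267.542   -0.806] -46.2 rms 13.47 [[16.2, 21.9], [-17.0, -20.3], [7.6, 11.1], [1.1, 3.5], [4.2, -1.9], [-21.5, 7.5]]
d2 1 [ 470.232 -269.674    2.162] 123.9 rms 0.69 [[-0.2, -0.3], [-0.2, -0.6], [-0.0, -0.1], [-0.7, -0.4], [0.1, -1.4], [1.6, 0.1]]
freez [492.197 294.277   1.397  74.997] 0.78
base 0 [491.239 295.033   1.398] 80.1 rms 0.67 [[-1.3, -0.5], [-0.9, -0.1], [0.2, 0.3], [0.1, -0.1], [0.4, -1.2]]
freez [580.291 276.986  -1.739  63.106] 13.5
base 1 [577.095 279.827  -1.732] -99.2 rms 5.0 [[-4.1, 13.9], [-0.2, -2.2], [1.0, -2.6], [-3.3, -1.8], [-2.3, -2.9]]
```

Poses: d1 is at (581,-16) yaw -162.5°, d2 at (470,-270) yaw 124°, and the base at (491,295) yaw 80°. I'll go to d1's dent ear at about (567,28), tool yaw 107.5°.

Request:
jog_arm --deltas '[{"gripper": -1,"translation": [0.16,-0.27,0],"dr": [0,0,0.038]},{"gripper": -1,"translation": [0.16,-0.27,0],"dr": [0,0,0.038]},{"gripper": -1,"translation": [0.16,-0.27,0],"dr": [0,0,0.038]},{"gripper": -1,"translation": [0.16,-0.27,0],"dr": [0,0,0.038]},{"gripper": -1,"translation": [0.16,-0.27,0],"dr": [0,0,0.038]},{"gripper": -1,"translation": [0.16,-0.27,0],"dr": [0,0,0.038]},{"gripper": -1,"translation": [0.16,-0.27,0],"dr": [0,0,0.038]},{"gripper": -1,"translation": [0.16,-0.27,0],"dr": [0,0,0.038]},{"gripper": -1,"translation": [0.16,-0.27,0],"dr": [0,0,0.038]},{"gripper": -1,"translation": [0.16,-0.27,0],"dr": [0,0,0.038]},{"gripper": -1,"translation": [0.16,-0.27,0],"dr": [0,0,0.038]},{"gripper": -1,"translation": [0.16,-0.27,0],"dr": [0,0,0.038]}]' --squeeze 80

```text
clock: 1.1
eef_pos: [439.1, 248.7, 256.1]
tcp_rot: [-3.141, 0.0, 1.884]
contact_force: [0.7, -0.2, 0.2]
opening: 1.002
```

Request:
jog_arm --deltas '[{"gripper": -1,"translation": [0.16,-0.27,-0.15],"dr": [0,0,0]},{"gripper": -1,"translation": [0.16,-0.27,-0.15],"dr": [0,0,0]},{"gripper": -1,"translation": [0.16,-0.27,-0.15],"dr": [0,0,0]},{"gripper": -1,"translation": [0.16,-0.27,-0.15],"dr": [0,0,0]},{"gripper": -1,"translation": [0.16,-0.27,-0.15],"dr": [0,0,0]},{"gripper": -1,"translation": [0.16,-0.27,-0.15],"dr": [0,0,0]},{"gripper": -1,"translation": [0.16,-0.27,-0.15],"dr": [0,0,0]},{"gripper": -1,"translation": [0.15,-0.25,-0.15],"dr": [0,0,0]},{"gripper": -1,"translation": [0,0,0],"dr": [0,0,0]},{"gripper": -1,"translation": [0,0,0],"dr": [0,0,0]}]'

```text
clock: 1.93
eef_pos: [565.4, 34.9, 135.0]
tcp_rot: [-3.139, -0.001, 1.879]
contact_force: [-0.0, 0.7, -0.6]
opening: 1.003
```

Request:
jog_arm --deltas '[{"gripper": -1,"translation": [0.016,-0.07,-0.1],"dr": [0,0,0]},{"gripper": -1,"translation": [0,0,-0.12],"dr": [0,0,0]},{"gripper": -1,"translation": [0,0,-0.12],"dr": [0,0,0]},{"gripper": -1,"translation": [0,0,-0.12],"dr": [0,0,0]},{"gripper": -1,"translation": [0,0,-0.1],"dr": [0,0,0]},{"gripper": -1,"translation": [0,0,-0.05],"dr": [0,0,0]},{"gripper": -1,"translation": [0,0,0],"dr": [0,0,0]}]'

```text
clock: 2.52
eef_pos: [566.3, 29.5, 73.6]
tcp_rot: [-3.139, -0.001, 1.882]
contact_force: [0.1, -0.5, -0.1]
opening: 1.001
```

Run:
```python
from h import *
t=r.grab_frame("top");s=r.grab_frame("side")
cv2.imwrite("pics/g1.png",np.hstack([crop(t,217,140,80,80,4.9),crop(s,185,130,100,100,3.92)]))
print(r.sense()["eef_pos"],r.sense()["contact_force"])
```

```text
[567.30174399  29.44409219  75.12195496] [-0.27252971 -0.39120074  0.32493421]
```

View pics/g1.png

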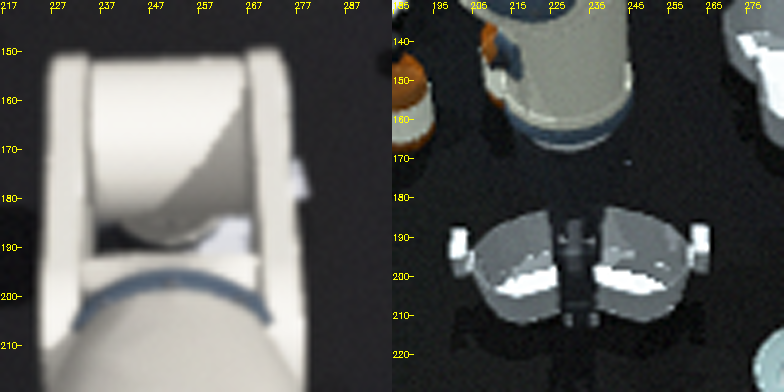

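The side view shows the finger centred on the dish: finger at u≈231.7, midway between the end ears at 232.7. I'll lower 4 mm more and close.

Request:
jog_arm --deltas '[{"gripper": -1,"translation": [0,0,-0.04],"dr": [0,0,0]},{"gripper": 0.5,"translation": [0,0,0],"dr": [0,0,0]},{"gripper": 0.7,"translation": [0,0,0],"dr": [0,0,0]},{"gripper": 0.8,"translation": [0,0,0],"dr": [0,0,0]},{"gripper": 1,"translation": [0,0,0],"dr": [0,0,0]},{"gripper": 1,"translation": [0,0,0],"dr": [0,0,0]},{"gripper": 1,"translation": [0,0,0],"dr": [0,0,0]},{"gripper": 1,"translation": [0,0,0],"dr": [0,0,0]},{"gripper": 1,"translation": [0,0,0],"dr": [0,0,0]},{"gripper": 1,"translation": [0,0,0],"dr": [0,0,0]}]' --squeeze 80

```text
clock: 3.45
eef_pos: [567.4, 29.2, 71.6]
tcp_rot: [3.141, 0.0, 1.881]
contact_force: [-1.9, -0.1, 5.7]
opening: 0.09
```

Request:
jog_arm --deltas '[{"gripper": 1,"translation": [0,0,0.03],"dr": [0,0,0]},{"gripper": 1,"translation": [0,0,0.1],"dr": [0,0,0]},{"gripper": 1,"translation": [0,0,0.2],"dr": [0,0,0]},{"gripper": 1,"translation": [0,0,0.3],"dr": [0,0,0]},{"gripper": 1,"translation": [0,0,0.3],"dr": [0,0,0]},{"gripper": 1,"translation": [0,0,0.3],"dr": [0,0,0]},{"gripper": 1,"translation": [0,0,0.3],"dr": [0,0,0]},{"gripper": 1,"translation": [0,0,0.3],"dr": [0,0,0]},{"gripper": 1,"translation": [0,0,0],"dr": [0,0,0]},{"gripper": 1,"translation": [0,0,0],"dr": [0,0,0]}]'

```text
clock: 4.28
eef_pos: [568.1, 29.3, 256.5]
tcp_rot: [3.138, 0.001, 1.881]
contact_force: [-0.7, -0.1, -2.6]
opening: 0.092
```

The grip holds, and the force reads the dish's weight (−2.6 N). Next, the target TCP positions.

```bash
cat >> h.py <<'E'
BASE=[491.2,295.0,80.0,1.398]
def tgt(h,base=BASE,x=0,zt=71): # TCP for dish height h above base dish
    return np.array(base[:3])+dishR(base[3],True)@np.array([x,-46,zt+h])
def err(T):
    s=r.sense();R=Ro.from_euler("xyz",s["tcp_rot"]).as_matrix();D=dishR(BASE[3],True);G=np.c_[-D[:,1],-D[:,0],-D[:,2]]
    return (T-s["eef_pos"]).round(1),(Ro.from_matrix(G@R.T).as_rotvec()/(np.pi/2)).round(4)
E
python3 - <<'E'
from h import *
for h in(24,48,84,124):print(h,tgt(h).round(1))
print(err(tgt(104)),dishR(BASE[3],True).round(3).tolist())
for n,uv in(("bowl",(199,138)),("wash",(129,172))): print(n,plane("top",uv,50 if n=="bowl" else 130).round())
E
```

```text
24 [571.8 280.9 146.7]
48 [581.8 279.2 168.4]
84 [596.8 276.6 201. ]
124 [613.5 273.7 237.3]
(array([ 37. , 245.8, -37.3]), array([-0.2484,  0.22  , -1.2841])) [[0.172, -0.893, 0.416], [0.985, 0.156, -0.073], [0.0, 0.423, 0.906]]
bowl [725. 214.  50.]
wash [588. 429. 130.]
```

Request:
jog_arm --deltas '[{"gripper": 1,"translation": [0.025,0.13,0],"dr": [0,0,-0.0727]},{"gripper": 1,"translation": [0.025,0.13,0],"dr": [0,0,-0.0727]},{"gripper": 1,"translation": [0.025,0.13,0],"dr": [0,0,-0.0727]},{"gripper": 1,"translation": [0.025,0.13,0],"dr": [0,0,-0.0727]},{"gripper": 1,"translation": [0.025,0.13,0],"dr": [0,0,-0.0727]},{"gripper": 1,"translation": [0.025,0.13,0],"dr": [0,0,-0.0727]},{"gripper": 1,"translation": [0.025,0.13,0],"dr": [0,0,-0.0727]},{"gripper": 1,"translation": [0.025,0.13,0],"dr": [0,0,-0.0727]},{"gripper": 1,"translation": [0.025,0.13,0],"dr": [0,0,-0.0727]},{"gripper": 1,"translation": [0.025,0.13,0],"dr": [0,0,-0.0727]},{"gripper": 1,"translation": [0.025,0.13,0],"dr": [0,0,-0.0727]},{"gripper": 1,"translation": [0.025,0.13,0],"dr": [0,0,-0.0727]}]'

```text
clock: 5.28
eef_pos: [596.4, 185.6, 252.3]
tcp_rot: [-3.141, 0.003, 0.505]
contact_force: [-0.1, -0.1, -3.2]
opening: 0.091
```

Request:
jog_arm --deltas '[{"gripper": 1,"translation": [0.025,0.13,0],"dr": [0,0,-0.0727]},{"gripper": 1,"translation": [0.025,0.13,0],"dr": [0,0,-0.0727]},{"gripper": 1,"translation": [0.025,0.13,0],"dr": [0,0,-0.0727]},{"gripper": 1,"translation": [0.025,0.13,0],"dr": [0,0,-0.0727]},{"gripper": 1,"translation": [0.025,0.13,0],"dr": [0,0,-0.0727]},{"gripper": 1,"translation": [0.025,0.13,0],"dr": [0,0,-0.0727]},{"gripper": 1,"translation": [0,0,0],"dr": [0.0095,0.0547,0]},{"gripper": 1,"translation": [0,0,0],"dr": [0.0095,0.0547,0]},{"gripper": 1,"translation": [0,0,0],"dr": [0.0095,0.0547,0]},{"gripper": 1,"translation": [0,0,0],"dr": [0.0095,0.0547,0]},{"gripper": 1,"translation": [0,0,0],"dr": [0.0095,0.0547,0]},{"gripper": 1,"translation": [0,0,0],"dr": [0,0,0]}]'

```text
clock: 6.28
eef_pos: [612.5, 262.0, 250.1]
tcp_rot: [3.137, 0.444, -0.177]
contact_force: [-1.1, -0.7, -3.5]
opening: 0.089
```

Run:
```python
from h import *
print(err(tgt(84)),r.sense()["contact_force"],r.sense()["clock"])
```

```text
(array([-15.7,  14.6, -49.1]), array([ 0.0015, -0.0053,  0.0018])) [-1.1469133  -0.74370883 -3.54768815] 6.2833
```

Request:
jog_arm --deltas '[{"gripper": 1,"translation": [-0.04,0.037,-0.12],"dr": [0.0015,-0.0053,0.0018]},{"gripper": 1,"translation": [-0.04,0.037,-0.12],"dr": [0,0,0]},{"gripper": 1,"translation": [-0.04,0.036,-0.12],"dr": [0,0,0]},{"gripper": 1,"translation": [-0.037,0.036,-0.13],"dr": [0,0,0]},{"gripper": 1,"translation": [0,0,0],"dr": [0,0,0]},{"gripper": 1,"translation": [0,0,0],"dr": [0,0,0]}]'

```text
clock: 6.78
eef_pos: [595.6, 278.1, 204.4]
tcp_rot: [-3.14, 0.43, -0.17]
contact_force: [0.4, -0.8, -2.5]
opening: 0.091
```

Run:
```python
from h import *
t=r.grab_frame("top");s=r.grab_frame("side")
cv2.imwrite("pics/p1.png",np.hstack([crop(t,135,155,80,80,4.9),crop(s,165,205,100,100,3.92)]))
cv2.imwrite("pics/p1t.png",t);cv2.imwrite("pics/p1s.png",s)
print(err(tgt(84)),r.sense()["contact_force"])
```

```text
(array([-0.1, -1.4, -4.8]), array([-0.0009,  0.006 , -0.0012])) [ 0.87107442  0.30818198 -1.85577603]
```

View pics/p1.png

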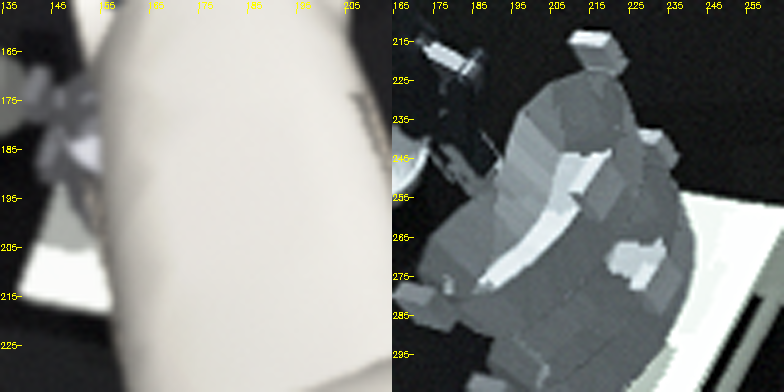

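In the side view, the held dish's end ears are at (216,215.7) and (170.4,279.5), and the base's are at (232,240) and (189,302.4). The arm blocks the top view. I'll work out the relative offset.

Run:
```python
from h import *
D=dishR(BASE[3],True);O=np.array(BASE[:3])
s=r.sense();T=s["eef_pos"];loc=D.T@(T-O)-[0,-46,71];print("nominal held offset in base frame",loc.round(1))
for n in("top","side"):
  for e in EAR: print(n,e,"base",proj(n,O+D@np.array(EAR[e])).round(1),"held",proj(n,O+D@(np.array(EAR[e])+loc)).round(1))
obs=[("n",(216,215.7),(232.1,240)),("p",(170.4,279.5),(189.2,302.4))]
# base free along (x,y) from side; held free: same depth convention
def f(p,i):
    return np.ravel([proj("side",O+D@(np.array(EAR[e])+[p[0],loc[1] if i else 0,p[1]]))-o[i] for e,*o in obs])
for i in(0,1):
    q=least_squares(f,[0,loc[2] if i else 0],args=(i,));print(i,q.x.round(1),q.fun.round(2))
```

```text
nominal held offset in base frame [ 1.4  2.2 88.3]
top d base [173.9 182.5] held [171.4 167.9]
top b base [166.4 205.8] held [163.4 192. ]
top p base [144.3 185.2] held [140.2 170.6]
top n base [198.4 195.8] held [197.2 181.8]
side d base [200.9 266.8] held [182.1 243. ]
side b base [230.7 273.2] held [212.7 248.3]
side p base [189.7 302.4] held [168.4 279.3]
side n base [229.8 238.9] held [213.6 214.2]
0 [-2.5 80.1] [-0.58 -0.4   0.52  0.36]
1 [ 0.4 -0.7] [-1.54 -0.68  1.33  0.6 ]
```

Run:
```python
from h import *
cv2.imwrite("pics/p1z.png",crop(cv2.imread("pics/p1s.png"),152,205,100,110,5.4))
```

```text
(no output)
```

View pics/p1z.png

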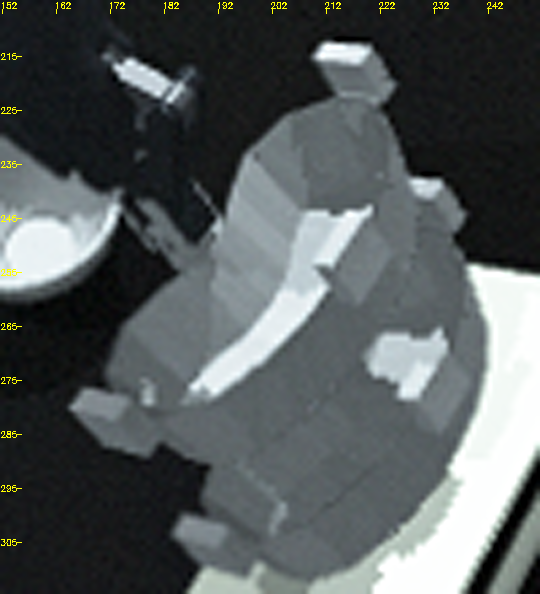

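Run:
```python
from h import *
t=cv2.imread("pics/p1t.png");t=cv2.convertScaleAbs(t,alpha=1.3,beta=20)
a=crop(t,128,158,36,54,9);b=crop(cv2.imread("pics/top0.png"),128,158,36,54,9)
cv2.imwrite("pics/p1tz.png",np.hstack([a,b]))
```

```text
(no output)
```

View pics/p1tz.png

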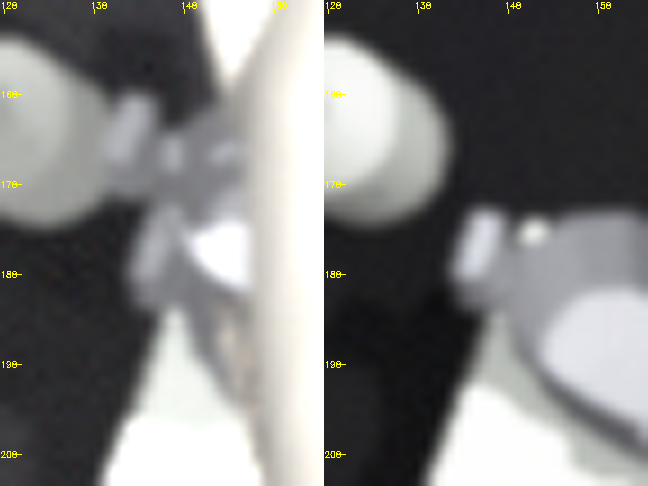

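```bash
cat >> h.py <<'E'
def solve(obs,x0,free=3):
    D=dishR(BASE[3],True);O=np.array(BASE[:3])
    f=lambda p:np.ravel([proj(c,O+D@(np.array(EAR[e])+p))-uv for c,e,uv in obs])
    q=least_squares(f,x0);return q.x.round(1),q.fun.round(2)
E
python3 - <<'E'
from h import *
print("base",solve([("top","p",(145.1,185.2)),("side","p",(189.6,302.4)),("side","n",(229.7,239)),("top","n",(198.2,195.5)),("top","d",(175.2,183))],[0,0,0]))
print("held",solve([("top","p",(142.2,172.4)),("side","p",(171.1,279.6)),("side","n",(216.1,215.2))],[0,0,80]))
print(err(tgt(84)))
print(r.sense()["eef_pos"],r.sense()["tcp_rot"])
E
```

```text
base (array([-1.2, -2.2, -2.5]), array([-0.11, -0.13,  0.28, -0.02,  0.08,  0.1 ,  0.73,  0.18, -0.71,
       -0.59]))
held (array([-3.2,  1.1, 80.1]), array([-0.12, -0.33,  0.37,  0.09, -0.17, -0.08]))
(array([-0.1, -1.4, -4.8]), array([-0.0009,  0.006 , -0.0012]))
[596.8511936  278.00287365 205.83806823] [-3.13823389  0.42730218 -0.16952815]
```

Relative to the base, the held dish sits at about (−2, +3.3, 82.6) mm in base axes. I'll correct sideways and lower 32 mm.

Request:
jog_arm --deltas '[{"gripper": 1,"translation": [0.033,0.0145,-0.014],"dr": [0,0.003,0]},{"gripper": 1,"translation": [-0.0166,0.0029,-0.0362],"dr": [0,0,0]},{"gripper": 1,"translation": [-0.0166,0.0029,-0.0362],"dr": [0,0,0]},{"gripper": 1,"translation": [-0.0166,0.0029,-0.0362],"dr": [0,0,0]},{"gripper": 1,"translation": [-0.0166,0.0029,-0.0362],"dr": [0,0,0]},{"gripper": 1,"translation": [-0.0166,0.0029,-0.0362],"dr": [0,0,0]},{"gripper": 1,"translation": [-0.0166,0.0029,-0.0362],"dr": [0,0,0]},{"gripper": 1,"translation": [-0.0166,0.0029,-0.0362],"dr": [0,0,0]},{"gripper": 1,"translation": [-0.0166,0.0029,-0.0362],"dr": [0,0,0]},{"gripper": 1,"translation": [0,0,0],"dr": [0,0,0]},{"gripper": 1,"translation": [0,0,0],"dr": [0,0,0]}]'

```text
clock: 7.8
eef_pos: [586.4, 281.6, 174.7]
tcp_rot: [-3.14, 0.433, -0.17]
contact_force: [-0.7, -0.8, -2.0]
opening: 0.091
```

Run:
```python
from h import *
t=r.grab_frame("top");s=r.grab_frame("side")
cv2.imwrite("pics/p2.png",np.hstack([crop(s,165,215,80,110,5.4),cv2.resize(crop(t,128,158,36,60,9.9),None,fx=1,fy=1)]))
T=np.mean([r.sense()["eef_pos"]],0);D=dishR(BASE[3],True)
print((D.T@(T-np.array(BASE[:3]))-[0,-46,71]).round(1),err(tgt(50))[1],r.sense()["contact_force"])
```

```text
[ 3.3 -1.2 56. ] [-0.001   0.0026 -0.001 ] [-0.284967    0.57945375 -2.72610716]
```

View pics/p2.png

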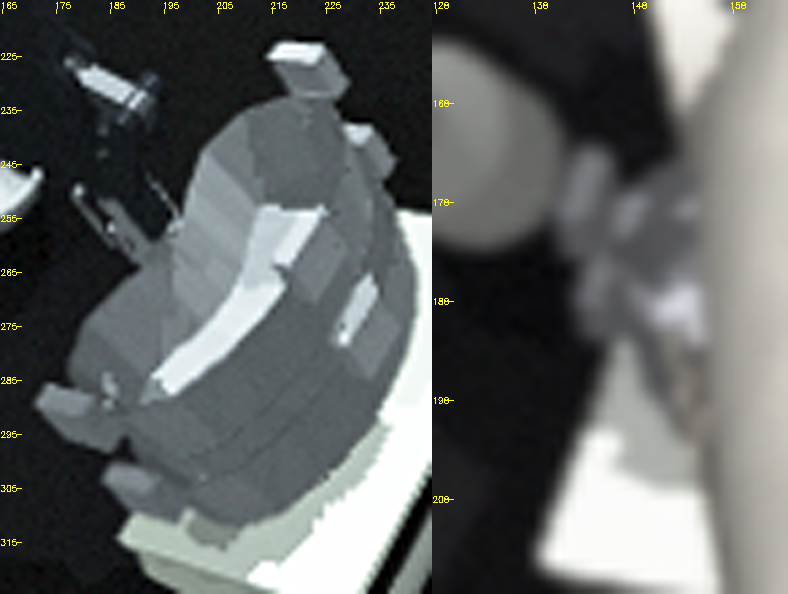

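The side view shows the held end ears at about (220.4,224.8) and (178,288.5), above the base ears at (229.5,239.3) and (189.6,303). In the top view the held p-ear is at (144,176.2). Nothing is touching yet.

Run:
```python
from h import *
print("held",solve([("top","p",(144,176.2)),("side","p",(178,288.5)),("side","n",(220.4,224.8))],[0,0,50]))
b=np.array([-1.2,-2.2,-2.5]);D=dishR(BASE[3],True);O=np.array(BASE[:3])
for h in(50,47):
  for e in "pn":print(h,e,(proj("side",O+D@(np.array(EAR[e])+b))-proj("side",O+D@(np.array(EAR[e])+b+[0,0,h]))).round(1))
```

```text
held (array([-3.3, -5.1, 46.4]), array([ 0.05,  0.13, -0.09,  0.01, -0.01, -0.02]))
50 p [11.9 13.1]
50 n [ 9.1 13.9]
47 p [11.1 12.3]
47 n [ 8.5 13. ]
```

Request:
jog_arm --deltas '[{"gripper": 1,"translation": [-0.007,0.011,0.004],"dr": [0,0,0]},{"gripper": 1,"translation": [-0.0083,0.0015,-0.0181],"dr": [0,0,0]},{"gripper": 1,"translation": [-0.0083,0.0015,-0.0181],"dr": [0,0,0]},{"gripper": 1,"translation": [-0.0083,0.0015,-0.0181],"dr": [0,0,0]},{"gripper": 1,"translation": [-0.0083,0.0015,-0.0181],"dr": [0,0,0]},{"gripper": 1,"translation": [-0.0083,0.0015,-0.0181],"dr": [0,0,0]},{"gripper": 1,"translation": [-0.0083,0.0015,-0.0181],"dr": [0,0,0]},{"gripper": 1,"translation": [0,0,0],"dr": [0,0,0]}]'

```text
clock: 8.57
eef_pos: [580.6, 283.5, 164.0]
tcp_rot: [-3.14, 0.434, -0.17]
contact_force: [-0.2, -0.1, -2.4]
opening: 0.088
```

Request:
jog_arm --deltas '[{"gripper": 1,"translation": [-0.0083,0.0015,-0.0181],"dr": [0,0,0]},{"gripper": 1,"translation": [0,0,0],"dr": [0,0,0]}]'

```text
clock: 8.73
eef_pos: [579.9, 283.7, 162.4]
tcp_rot: [-3.14, 0.433, -0.17]
contact_force: [0.9, -0.2, -3.4]
opening: 0.093
```

Request:
jog_arm --deltas '[{"gripper": 1,"translation": [-0.0083,0.0015,-0.0181],"dr": [0,0,0]},{"gripper": 1,"translation": [0,0,0],"dr": [0,0,0]}]'

```text
clock: 8.9
eef_pos: [579.1, 283.9, 160.5]
tcp_rot: [-3.14, 0.433, -0.17]
contact_force: [-0.0, 0.6, -3.1]
opening: 0.091
```

Request:
jog_arm --deltas '[{"gripper": 1,"translation": [-0.0083,0.0015,-0.0181],"dr": [0,0,0]},{"gripper": 1,"translation": [0,0,0],"dr": [0,0,0]}]'

```text
clock: 9.07
eef_pos: [578.3, 284.0, 158.7]
tcp_rot: [-3.14, 0.433, -0.17]
contact_force: [-0.3, 0.2, -2.3]
opening: 0.09
```

Request:
jog_arm --deltas '[{"gripper": 1,"translation": [-0.0083,0.0015,-0.0181],"dr": [0,0,0]},{"gripper": 1,"translation": [0,0,0],"dr": [0,0,0]}]'

```text
clock: 9.23
eef_pos: [577.4, 284.2, 156.9]
tcp_rot: [-3.14, 0.433, -0.17]
contact_force: [0.2, -0.1, -2.3]
opening: 0.09
```

Request:
jog_arm --deltas '[{"gripper": 1,"translation": [-0.0042,0.0007,-0.0091],"dr": [0,0,0]},{"gripper": 1,"translation": [0,0,0],"dr": [0,0,0]}]'

```text
clock: 9.4
eef_pos: [577.1, 284.3, 156.2]
tcp_rot: [-3.14, 0.433, -0.17]
contact_force: [-0.2, 0.2, -2.7]
opening: 0.085
```

Request:
jog_arm --deltas '[{"gripper": 1,"translation": [-0.0042,0.0007,-0.0091],"dr": [0,0,0]},{"gripper": 1,"translation": [0,0,0],"dr": [0,0,0]}]'

```text
clock: 9.57
eef_pos: [576.7, 284.3, 155.3]
tcp_rot: [-3.139, 0.433, -0.17]
contact_force: [-0.3, -0.3, -2.9]
opening: 0.093
```

Request:
jog_arm --deltas '[{"gripper": 1,"translation": [-0.0042,0.0007,-0.0091],"dr": [0,0,0]},{"gripper": 1,"translation": [0,0,0],"dr": [0,0,0]}]'

```text
clock: 9.73
eef_pos: [576.3, 284.4, 154.4]
tcp_rot: [-3.139, 0.433, -0.17]
contact_force: [0.3, 0.4, -2.2]
opening: 0.091
```

Request:
jog_arm --deltas '[{"gripper": 1,"translation": [-0.0042,0.0007,-0.0091],"dr": [0,0,0]},{"gripper": 1,"translation": [0,0,0],"dr": [0,0,0]}]'

```text
clock: 9.9
eef_pos: [575.8, 284.5, 153.4]
tcp_rot: [-3.14, 0.433, -0.17]
contact_force: [-0.4, 0.0, -3.1]
opening: 0.093
```

Request:
jog_arm --deltas '[{"gripper": 1,"translation": [-0.0042,0.0007,-0.0091],"dr": [0,0,0]},{"gripper": 1,"translation": [0,0,0],"dr": [0,0,0]}]'

```text
clock: 10.07
eef_pos: [575.4, 284.5, 152.5]
tcp_rot: [-3.14, 0.433, -0.17]
contact_force: [-0.7, -0.0, -3.8]
opening: 0.089
```

Request:
jog_arm --deltas '[{"gripper": 1,"translation": [-0.0042,0.0007,-0.0091],"dr": [0,0,0]},{"gripper": 1,"translation": [0,0,0],"dr": [0,0,0]}]'

```text
clock: 10.23
eef_pos: [575.0, 284.6, 151.6]
tcp_rot: [-3.139, 0.433, -0.17]
contact_force: [0.3, -0.0, -3.1]
opening: 0.092
```

Request:
jog_arm --deltas '[{"gripper": 1,"translation": [-0.0042,0.0007,-0.0091],"dr": [0,0,0]},{"gripper": 1,"translation": [0,0,0],"dr": [0,0,0]}]'

```text
clock: 10.4
eef_pos: [574.8, 284.7, 150.7]
tcp_rot: [-3.139, 0.433, -0.17]
contact_force: [0.5, -0.0, -3.0]
opening: 0.091
```

Request:
jog_arm --deltas '[{"gripper": 1,"translation": [-0.0042,0.0007,-0.0091],"dr": [0,0,0]},{"gripper": 1,"translation": [0,0,0],"dr": [0,0,0]}]'

```text
clock: 10.57
eef_pos: [574.5, 284.7, 149.9]
tcp_rot: [-3.139, 0.432, -0.17]
contact_force: [1.8, -0.9, -3.3]
opening: 0.091
```

Request:
jog_arm --deltas '[{"gripper": 1,"translation": [-0.0042,0.0007,-0.0091],"dr": [0,0,0]},{"gripper": 1,"translation": [0,0,0],"dr": [0,0,0]}]'

```text
clock: 10.73
eef_pos: [574.4, 284.7, 149.0]
tcp_rot: [-3.139, 0.432, -0.17]
contact_force: [2.5, -0.7, -2.2]
opening: 0.092
```

Request:
jog_arm --deltas '[{"gripper": 1,"translation": [-0.0042,0.0007,-0.0091],"dr": [0,0,0]},{"gripper": 1,"translation": [0,0,0],"dr": [0,0,0]}]'

```text
clock: 10.9
eef_pos: [574.2, 284.8, 148.3]
tcp_rot: [-3.139, 0.431, -0.17]
contact_force: [4.9, -1.2, -1.3]
opening: 0.094
```

Contact started with a reaction along the dish's −y and almost nothing along x. I'll shift 1 mm along −y and go on.

Request:
jog_arm --deltas '[{"gripper": 1,"translation": [0.009,-0.0016,-0.0042],"dr": [0,0,0]},{"gripper": 1,"translation": [0,0,0],"dr": [0,0,0]}]'

```text
clock: 11.07
eef_pos: [574.3, 284.8, 148.0]
tcp_rot: [-3.139, 0.433, -0.17]
contact_force: [2.8, -2.0, 1.0]
opening: 0.087
```

Request:
jog_arm --deltas '[{"gripper": 1,"translation": [-0.0042,0.0007,-0.0091],"dr": [0,0,0]},{"gripper": 1,"translation": [0,0,0],"dr": [0,0,0]}]'

```text
clock: 11.23
eef_pos: [574.3, 284.8, 147.9]
tcp_rot: [-3.139, 0.432, -0.17]
contact_force: [4.0, -1.5, 6.2]
opening: 0.092
```

Request:
jog_arm --deltas '[{"gripper": 1,"translation": [-0.0042,0.0007,-0.0091],"dr": [0,0,0]},{"gripper": 1,"translation": [0,0,0],"dr": [0,0,0]}]'

```text
clock: 11.4
eef_pos: [574.3, 284.8, 148.0]
tcp_rot: [-3.139, 0.431, -0.17]
contact_force: [3.5, -4.0, 12.3]
opening: 0.093
```

Run:
```python
from h import *
t=r.grab_frame("top");s=r.grab_frame("side");cv2.imwrite("pics/p3s.png",s);cv2.imwrite("pics/p3t.png",t)
cv2.imwrite("pics/p3.png",np.hstack([crop(s,165,215,80,110,5.4),crop(t,128,158,36,60,9.9)]))
T=r.sense()["eef_pos"];D=dishR(BASE[3],True)
print((D.T@(T-np.array(BASE[:3]))-[0,-46,71]).round(1),err(tgt(50))[1],r.sense()["contact_force"])
b=np.array([-1.2,-2.2,-2.5]);O=np.array(BASE[:3])
for e in "pnb":print(e,[proj("side",O+D@(np.array(EAR[e])+b+[0,0,h])).round(1) for h in (24,30)])
```

```text
[ 4.3 -1.1 25.9] [-0.0012  0.0034 -0.001 ] [ 4.38092138 -3.97581565 12.18990558]
p [array([184.3, 296.2]), array([182.9, 294.7])]
n [array([225.5, 232.6]), array([224.4, 230.9])]
b [array([225.9, 266.7]), array([224.7, 265. ])]
```

View pics/p3.png

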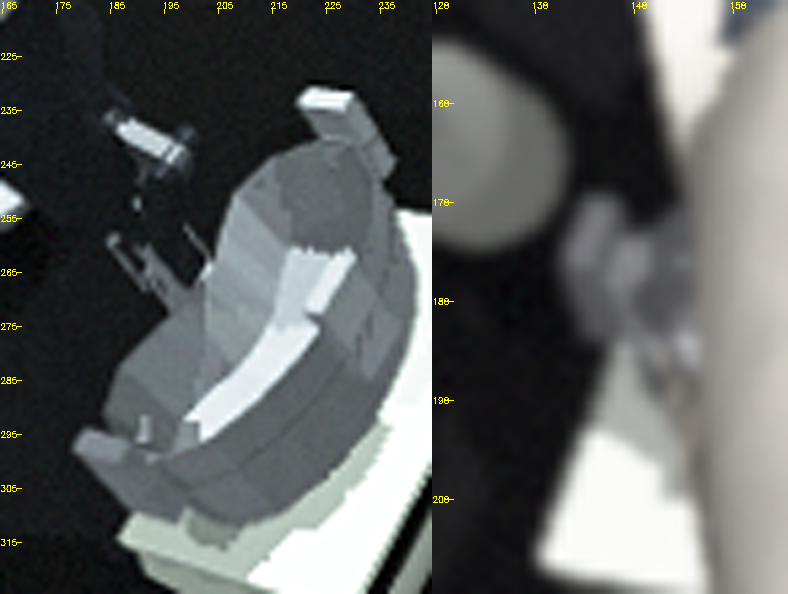

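All three visible ears continue straight into the base ears, so the dish is home. I'll relax the press, open and retreat along the dish axis.

Request:
jog_arm --deltas '[{"gripper": 1,"translation": [0.004,-0.0007,0.009],"dr": [0,0,0]},{"gripper": 0.8,"translation": [0,0,0],"dr": [0,0,0]},{"gripper": 0.6,"translation": [0,0,0],"dr": [0,0,0]},{"gripper": 0.4,"translation": [0,0,0],"dr": [0,0,0]},{"gripper": 0,"translation": [0,0,0],"dr": [0,0,0]},{"gripper": 0,"translation": [0,0,0],"dr": [0,0,0]},{"gripper": 0,"translation": [0.04,-0.007,0.09],"dr": [0,0,0]},{"gripper": 0,"translation": [0.08,-0.015,0.18],"dr": [0,0,0]},{"gripper": 0,"translation": [0.12,-0.022,0.27],"dr": [0,0,0]},{"gripper": 0,"translation": [0.12,-0.022,0.27],"dr": [0,0,0]},{"gripper": -1,"translation": [0.04,-0.03,0.27],"dr": [0,0,0]},{"gripper": -1,"translation": [0,0,0],"dr": [0,0,0]}]'

```text
clock: 12.5
eef_pos: [617.0, 275.4, 261.2]
tcp_rot: [-3.135, 0.426, -0.169]
contact_force: [0.6, 0.0, 0.8]
opening: 0.771
```

Request:
jog_arm --deltas '[{"gripper": -1,"translation": [-0.06,-0.25,0],"dr": [-0.0095,-0.0547,0]},{"gripper": -1,"translation": [-0.06,-0.25,0],"dr": [-0.0095,-0.0547,0]},{"gripper": -1,"translation": [-0.06,-0.25,0],"dr": [-0.0095,-0.0547,0]},{"gripper": -1,"translation": [-0.06,-0.25,0],"dr": [-0.0095,-0.0547,0]},{"gripper": -1,"translation": [-0.06,-0.25,0],"dr": [-0.0095,-0.0547,0]},{"gripper": -1,"translation": [-0.06,-0.29,0],"dr": [0,0,0.07]},{"gripper": -1,"translation": [-0.06,-0.29,0],"dr": [0,0,0.07]},{"gripper": -1,"translation": [-0.06,-0.29,0],"dr": [0,0,0.07]},{"gripper": -1,"translation": [-0.06,-0.29,0],"dr": [0,0,0.07]},{"gripper": -1,"translation": [-0.06,-0.29,0],"dr": [0,0,0.07]},{"gripper": -1,"translation": [-0.06,-0.29,0],"dr": [0,0,0.07]},{"gripper": -1,"translation": [-0.06,-0.29,0],"dr": [0,0,0.067]}]'

```text
clock: 13.5
eef_pos: [541.4, -54.0, 255.2]
tcp_rot: [-3.14, -0.003, 0.6]
contact_force: [1.0, -0.6, 0.0]
opening: 1.0
```

Request:
jog_arm --deltas '[{"gripper": -1,"translation": [-0.06,-0.28,0],"dr": [0,0,0]},{"gripper": -1,"translation": [-0.06,-0.28,0],"dr": [0,0,0]},{"gripper": -1,"translation": [-0.06,-0.28,0],"dr": [0,0,0]},{"gripper": -1,"translation": [-0.06,-0.28,0],"dr": [0,0,0]},{"gripper": -1,"translation": [-0.06,-0.28,0],"dr": [0,0,0]},{"gripper": -1,"translation": [-0.06,-0.28,0],"dr": [0,0,0]},{"gripper": -1,"translation": [0,0,0],"dr": [0,0,0]},{"gripper": -1,"translation": [0,0,0],"dr": [0,0,0]}]'

```text
clock: 14.17
eef_pos: [505.5, -221.9, 255.0]
tcp_rot: [-3.14, -0.003, 0.592]
contact_force: [-0.1, 0.6, -0.6]
opening: 1.0
```

Request:
jog_arm --deltas '[{"gripper": -1,"translation": [0.014,-0.11,-0.2],"dr": [0,0,0]},{"gripper": -1,"translation": [0.014,-0.11,-0.3],"dr": [0,0,0]},{"gripper": -1,"translation": [0,0,-0.35],"dr": [0,0,0]},{"gripper": -1,"translation": [0,0,-0.35],"dr": [0,0,0]},{"gripper": -1,"translation": [0,0,0],"dr": [0,0,0]},{"gripper": -1,"translation": [0,0,0],"dr": [0,0,0]}]'

```text
clock: 14.67
eef_pos: [507.9, -241.3, 133.9]
tcp_rot: [-3.136, -0.001, 0.595]
contact_force: [0.7, -0.2, 0.1]
opening: 1.0
```

Run:
```python
from h import *
t=r.grab_frame("top");s=r.grab_frame("side");cv2.imwrite("pics/g2s.png",s);cv2.imwrite("pics/g2t.png",t)
print(r.sense()["eef_pos"],r.sense()["tcp_rot"])
a=crop(s,238,90,85,85,4.6)
b=crop(s,165,215,80,85,4.6)
cv2.imwrite("pics/g2.png",np.hstack([a,b]))
```

```text
[ 510.00018675 -242.6262837   136.68027472] [ 3.14133912 -0.00428964  0.5952771 ]
```

View pics/g2.png

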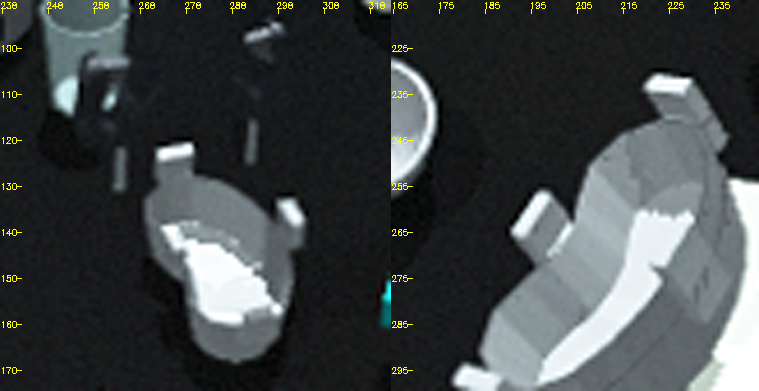

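Dish 1 sits flush on the base with all its ears lined up. The gripper is above dish 2, so I'll descend and grip.

Request:
jog_arm --deltas '[{"gripper": -1,"translation": [-0.005,-0.015,-0.1],"dr": [0,0,0]},{"gripper": -1,"translation": [0,0,-0.12],"dr": [0,0,0]},{"gripper": -1,"translation": [0,0,-0.12],"dr": [0,0,0]},{"gripper": -1,"translation": [0,0,-0.12],"dr": [0,0,0]},{"gripper": -1,"translation": [0,0,-0.1],"dr": [0,0,0]},{"gripper": -1,"translation": [0,0,-0.06],"dr": [0,0,0]},{"gripper": -1,"translation": [0,0,0],"dr": [0,0,0]},{"gripper": -1,"translation": [0,0,0],"dr": [0,0,0]}]'

```text
clock: 15.43
eef_pos: [507.9, -244.2, 72.2]
tcp_rot: [-3.139, -0.003, 0.594]
contact_force: [0.3, -0.3, 0.5]
opening: 1.001
```

Request:
jog_arm --deltas '[{"gripper": 0.5,"translation": [0,0,-0.01],"dr": [0,0,0]},{"gripper": 0.7,"translation": [0,0,0],"dr": [0,0,0]},{"gripper": 0.8,"translation": [0,0,0],"dr": [0,0,0]},{"gripper": 1,"translation": [0,0,0],"dr": [0,0,0]},{"gripper": 1,"translation": [0,0,0],"dr": [0,0,0]},{"gripper": 1,"translation": [0,0,0],"dr": [0,0,0]},{"gripper": 1,"translation": [0,0,0],"dr": [0,0,0]},{"gripper": 1,"translation": [0,0,0],"dr": [0,0,0]},{"gripper": 1,"translation": [0,0,0],"dr": [0,0,0]}]'

```text
clock: 16.18
eef_pos: [508.5, -244.3, 72.3]
tcp_rot: [-3.141, -0.004, 0.594]
contact_force: [0.2, 1.3, 4.7]
opening: 0.095
```

Request:
jog_arm --deltas '[{"gripper": 1,"translation": [0,0,0.03],"dr": [0,0,0]},{"gripper": 1,"translation": [0,0,0.1],"dr": [0,0,0]},{"gripper": 1,"translation": [0,0,0.2],"dr": [0,0,0]},{"gripper": 1,"translation": [0,0,0.3],"dr": [0,0,0]},{"gripper": 1,"translation": [0,0,0.3],"dr": [0,0,0]},{"gripper": 1,"translation": [0,0,0.3],"dr": [0,0,0]},{"gripper": 1,"translation": [0,0,0.3],"dr": [0,0,0]},{"gripper": 1,"translation": [0,0,0.3],"dr": [0,0,0]},{"gripper": 1,"translation": [0,0,0.2],"dr": [0,0,0]},{"gripper": 1,"translation": [0,0,0],"dr": [0,0,0]}]'

```text
clock: 17.02
eef_pos: [510.0, -245.2, 280.2]
tcp_rot: [3.136, -0.007, 0.595]
contact_force: [1.4, 0.5, -1.0]
opening: 0.093
```

Request:
jog_arm --deltas '[{"gripper": 1,"translation": [0.05,0.2,0],"dr": [0,0,-0.041]},{"gripper": 1,"translation": [0.06,0.29,0.01],"dr": [0,0,-0.041]},{"gripper": 1,"translation": [0.06,0.29,0.01],"dr": [0,0,-0.041]},{"gripper": 1,"translation": [0.06,0.29,0],"dr": [0,0,-0.041]},{"gripper": 1,"translation": [0.06,0.29,0],"dr": [0,0,-0.041]},{"gripper": 1,"translation": [0.06,0.29,0],"dr": [0,0,-0.041]},{"gripper": 1,"translation": [0.06,0.29,0],"dr": [0,0,-0.041]},{"gripper": 1,"translation": [0.06,0.29,0],"dr": [0,0,-0.041]},{"gripper": 1,"translation": [0.06,0.29,0],"dr": [0,0,-0.041]},{"gripper": 1,"translation": [0.06,0.29,0],"dr": [0,0,-0.041]},{"gripper": 1,"translation": [0.06,0.29,0],"dr": [0,0,-0.041]},{"gripper": 1,"translation": [0.06,0.29,0],"dr": [0,0,-0.038]}]'

```text
clock: 18.02
eef_pos: [578.6, 96.1, 275.9]
tcp_rot: [-3.141, -0.002, -0.177]
contact_force: [0.3, 0.1, -1.2]
opening: 0.09
```

Request:
jog_arm --deltas '[{"gripper": 1,"translation": [0.06,0.29,0],"dr": [0,0,0]},{"gripper": 1,"translation": [0.06,0.29,0],"dr": [0,0,0]},{"gripper": 1,"translation": [0.06,0.29,0],"dr": [0,0,0]},{"gripper": 1,"translation": [0.06,0.29,0],"dr": [0,0,0]},{"gripper": 1,"translation": [0.06,0.29,0],"dr": [0,0,0]},{"gripper": 1,"translation": [0.05,0.2,0],"dr": [0.0095,0.0547,0]},{"gripper": 1,"translation": [0,0,0],"dr": [0.0095,0.0547,0]},{"gripper": 1,"translation": [0,0,0],"dr": [0.0095,0.0547,0]},{"gripper": 1,"translation": [0,0,0],"dr": [0.0095,0.0547,0]},{"gripper": 1,"translation": [0,0,0],"dr": [0.0095,0.0547,0]},{"gripper": 1,"translation": [0,0,0],"dr": [0,0,0]}]'

```text
clock: 18.93
eef_pos: [614.7, 258.7, 273.5]
tcp_rot: [3.14, 0.44, -0.176]
contact_force: [-0.8, -0.6, -3.1]
opening: 0.091
```

Run:
```python
from h import *
D=dishR(BASE[3],True);b=list(np.array(BASE[:3])+D@[4,-1.1,1.9])+[BASE[3]]
print(err(tgt(108,b)),r.sense()["contact_force"])
```

```text
(array([ -5.4,  19.8, -49.5]), array([ 0.0007, -0.0025,  0.0016])) [-0.78719226 -0.6002167  -3.13954415]
```

Request:
jog_arm --deltas '[{"gripper": 1,"translation": [-0.014,0.05,-0.12],"dr": [0,-0.002,0.0016]},{"gripper": 1,"translation": [-0.014,0.05,-0.12],"dr": [0,0,0]},{"gripper": 1,"translation": [-0.013,0.05,-0.12],"dr": [0,0,0]},{"gripper": 1,"translation": [-0.013,0.048,-0.135],"dr": [0,0,0]},{"gripper": 1,"translation": [-0.0277,0.005,-0.06],"dr": [0,0,0]},{"gripper": 1,"translation": [-0.0277,0.005,-0.06],"dr": [0,0,0]},{"gripper": 1,"translation": [-0.0277,0.005,-0.06],"dr": [0,0,0]},{"gripper": 1,"translation": [-0.0277,0.005,-0.06],"dr": [0,0,0]},{"gripper": 1,"translation": [-0.0277,0.005,-0.06],"dr": [0,0,0]},{"gripper": 1,"translation": [0,0,0],"dr": [0,0,0]},{"gripper": 1,"translation": [0,0,0],"dr": [0,0,0]}]'

```text
clock: 19.85
eef_pos: [594.8, 281.9, 197.2]
tcp_rot: [-3.14, 0.43, -0.171]
contact_force: [0.6, -0.2, -2.2]
opening: 0.094
```

Run:
```python
from h import *
D=dishR(BASE[3],True);b=list(np.array(BASE[:3])+D@[4,-1.1,1.9])+[BASE[3]]
e=err(tgt(75,b));print(e,(D.T@e[0]).round(1),r.sense()["contact_force"])
s=r.grab_frame("side");t=r.grab_frame("top");cv2.imwrite("pics/p4s.png",s);cv2.imwrite("pics/p4t.png",t)
cv2.imwrite("pics/p4.png",np.hstack([crop(s,165,205,80,110,5.4),crop(t,128,158,36,60,9.9)]))
for h in(24,75):
  print(h,[(n,e,proj(n,np.array(b[:3])+D@(np.array(EAR[e])+[0,0,h])).round(1)) for n,e in(("side","n"),("side","p"),("top","p"))])
```

```text
(array([ 0.7, -1.1, -3.1]), array([ 0.    ,  0.004 , -0.0007])) [-1.  -2.1 -2.4] [ 0.58085098 -0.20202764 -2.1675217 ]
24 [('side', 'n', array([224., 233.])), ('side', 'p', array([182.3, 297.3])), ('top', 'p', array([142.2, 180.4]))]
75 [('side', 'n', array([214.2, 218.3])), ('side', 'p', array([169.6, 283.3])), ('top', 'p', array([140.2, 171.6]))]
```

View pics/p4.png

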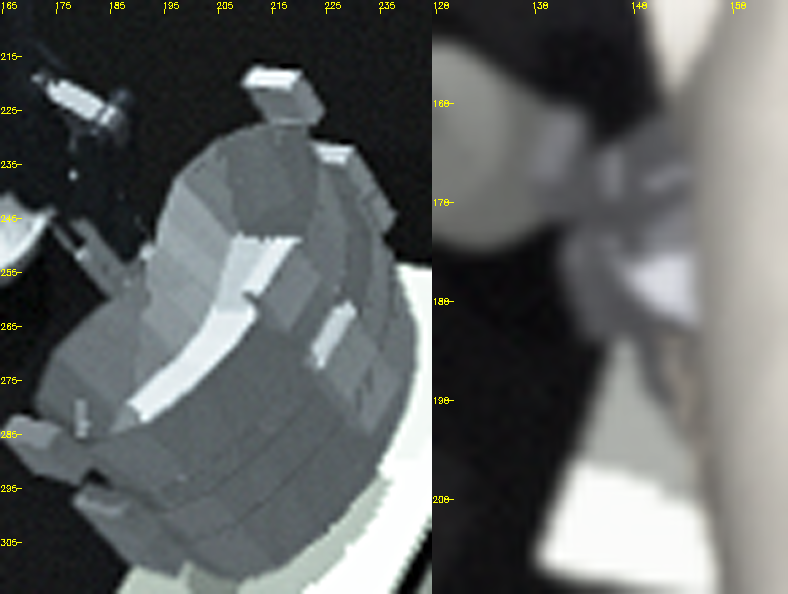

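The held dish's ears are offset from dish 1's by almost exactly a pure axial shift: n (9.6,13.7) px against (9.1,13.9) expected, p (12.4,13.0) against (11.9,13.1). I'll nudge −1.5 mm along y, as the joint readings suggest, and lower.

Request:
jog_arm --deltas '[{"gripper": 1,"translation": [0.0134,-0.0023,-0.0063],"dr": [0,0.002,0]},{"gripper": 1,"translation": [-0.0083,0.0015,-0.0181],"dr": [0,0,0]},{"gripper": 1,"translation": [-0.0083,0.0015,-0.0181],"dr": [0,0,0]},{"gripper": 1,"translation": [-0.0083,0.0015,-0.0181],"dr": [0,0,0]},{"gripper": 1,"translation": [-0.0083,0.0015,-0.0181],"dr": [0,0,0]},{"gripper": 1,"translation": [-0.0083,0.0015,-0.0181],"dr": [0,0,0]},{"gripper": 1,"translation": [-0.0083,0.0015,-0.0181],"dr": [0,0,0]},{"gripper": 1,"translation": [-0.0083,0.0015,-0.0181],"dr": [0,0,0]},{"gripper": 1,"translation": [0,0,0],"dr": [0,0,0]}]'

```text
clock: 20.7
eef_pos: [590.1, 282.8, 183.5]
tcp_rot: [-3.141, 0.434, -0.171]
contact_force: [-0.2, 0.1, -1.4]
opening: 0.092
```

Request:
jog_arm --deltas '[{"gripper": 1,"translation": [-0.0083,0.0015,-0.0181],"dr": [0,0,0]},{"gripper": 1,"translation": [0,0,0],"dr": [0,0,0]}]'

```text
clock: 20.87
eef_pos: [589.5, 282.9, 181.9]
tcp_rot: [-3.141, 0.433, -0.171]
contact_force: [-0.1, -0.4, -1.5]
opening: 0.094
```

Request:
jog_arm --deltas '[{"gripper": 1,"translation": [-0.0083,0.0015,-0.0181],"dr": [0,0,0]},{"gripper": 1,"translation": [0,0,0],"dr": [0,0,0]}]'

```text
clock: 21.03
eef_pos: [588.7, 283.0, 180.1]
tcp_rot: [-3.141, 0.433, -0.171]
contact_force: [-0.1, -0.7, -1.6]
opening: 0.09
```

Request:
jog_arm --deltas '[{"gripper": 1,"translation": [-0.0083,0.0015,-0.0181],"dr": [0,0,0]},{"gripper": 1,"translation": [0,0,0],"dr": [0,0,0]}]'

```text
clock: 21.2
eef_pos: [587.9, 283.1, 178.3]
tcp_rot: [-3.141, 0.433, -0.171]
contact_force: [0.3, -1.3, -0.9]
opening: 0.093
```

Request:
jog_arm --deltas '[{"gripper": 1,"translation": [-0.0083,0.0015,-0.0181],"dr": [0,0,0]},{"gripper": 1,"translation": [0,0,0],"dr": [0,0,0]}]'

```text
clock: 21.37
eef_pos: [587.3, 283.0, 176.6]
tcp_rot: [-3.142, 0.432, -0.171]
contact_force: [1.5, -3.8, 0.0]
opening: 0.09
```

Request:
jog_arm --deltas '[{"gripper": 1,"translation": [-0.0042,0.0007,-0.0091],"dr": [0,0,0]},{"gripper": 1,"translation": [0,0,0],"dr": [0,0,0]}]'

```text
clock: 21.53
eef_pos: [587.1, 283.0, 175.9]
tcp_rot: [-3.142, 0.432, -0.171]
contact_force: [2.3, -4.4, 0.8]
opening: 0.094
```

Request:
jog_arm --deltas '[{"gripper": 1,"translation": [-0.0042,0.0007,-0.0091],"dr": [0,0,0]},{"gripper": 1,"translation": [0,0,0],"dr": [0,0,0]}]'

```text
clock: 21.7
eef_pos: [586.8, 282.9, 175.1]
tcp_rot: [3.141, 0.432, -0.172]
contact_force: [1.6, -5.8, 1.5]
opening: 0.092
```

The reaction now points along −x of the dish, so I'll shift 2 mm along −x.

Request:
jog_arm --deltas '[{"gripper": 1,"translation": [-0.0017,-0.0099,0],"dr": [0,0,0]},{"gripper": 1,"translation": [-0.0017,-0.0099,0],"dr": [0,0,0]},{"gripper": 1,"translation": [0,0,0],"dr": [0,0,0]}]'

```text
clock: 21.95
eef_pos: [585.7, 281.8, 174.8]
tcp_rot: [-3.14, 0.433, -0.171]
contact_force: [0.7, -0.2, -1.1]
opening: 0.093
```

Request:
jog_arm --deltas '[{"gripper": 1,"translation": [-0.0042,0.0007,-0.0091],"dr": [0,0,0]},{"gripper": 1,"translation": [0,0,0],"dr": [0,0,0]}]'

```text
clock: 22.12
eef_pos: [585.3, 281.9, 173.7]
tcp_rot: [-3.141, 0.433, -0.171]
contact_force: [0.3, 0.1, -1.5]
opening: 0.094
```

Request:
jog_arm --deltas '[{"gripper": 1,"translation": [-0.0042,0.0007,-0.0091],"dr": [0,0,0]},{"gripper": 1,"translation": [0,0,0],"dr": [0,0,0]}]'

```text
clock: 22.28
eef_pos: [584.9, 281.9, 172.8]
tcp_rot: [-3.141, 0.433, -0.171]
contact_force: [-0.2, -0.5, -1.9]
opening: 0.094
```

Contact is gone, so I'll carry on down.

Request:
jog_arm --deltas '[{"gripper": 1,"translation": [-0.0042,0.0007,-0.0091],"dr": [0,0,0]},{"gripper": 1,"translation": [0,0,0],"dr": [0,0,0]}]'

```text
clock: 22.45
eef_pos: [584.6, 281.9, 172.0]
tcp_rot: [-3.141, 0.433, -0.171]
contact_force: [-0.3, -0.5, -1.2]
opening: 0.094
```

Request:
jog_arm --deltas '[{"gripper": 1,"translation": [-0.0042,0.0007,-0.0091],"dr": [0,0,0]},{"gripper": 1,"translation": [0,0,0],"dr": [0,0,0]}]'

```text
clock: 22.62
eef_pos: [584.3, 281.8, 171.1]
tcp_rot: [-3.141, 0.433, -0.171]
contact_force: [0.9, -0.5, -1.5]
opening: 0.092
```

Request:
jog_arm --deltas '[{"gripper": 1,"translation": [-0.0042,0.0007,-0.0091],"dr": [0,0,0]},{"gripper": 1,"translation": [0,0,0],"dr": [0,0,0]}]'

```text
clock: 22.78
eef_pos: [584.1, 281.8, 170.5]
tcp_rot: [-3.141, 0.432, -0.171]
contact_force: [1.5, -1.1, -1.3]
opening: 0.089
```

Request:
jog_arm --deltas '[{"gripper": 1,"translation": [0.003,-0.003,-0.011],"dr": [0,0,0]},{"gripper": 1,"translation": [0,0,0],"dr": [0,0,0]}]'

```text
clock: 22.95
eef_pos: [584.2, 281.8, 170.3]
tcp_rot: [-3.14, 0.433, -0.171]
contact_force: [-0.2, -1.3, 6.1]
opening: 0.088
```

Request:
jog_arm --deltas '[{"gripper": 1,"translation": [-0.0042,0.0007,-0.0091],"dr": [0,0,0]},{"gripper": 1,"translation": [0,0,0],"dr": [0,0,0]}]'

```text
clock: 23.12
eef_pos: [584.2, 281.8, 170.3]
tcp_rot: [-3.14, 0.432, -0.171]
contact_force: [0.9, -2.5, 10.7]
opening: 0.089
```

Request:
jog_arm --deltas '[{"gripper": 1,"translation": [-0.0042,0.0007,-0.0091],"dr": [0,0,0]},{"gripper": 1,"translation": [0,0,0],"dr": [0,0,0]}]'

```text
clock: 23.28
eef_pos: [584.2, 281.8, 170.2]
tcp_rot: [-3.139, 0.431, -0.171]
contact_force: [1.9, -4.4, 16.7]
opening: 0.092
```

The dish stopped hard 24 mm along the axis from where dish 1 stopped, so it is home. I'll relax, release and retreat.

Request:
jog_arm --deltas '[{"gripper": 1,"translation": [0.006,-0.001,0.014],"dr": [0,0,0]},{"gripper": 0.8,"translation": [0,0,0],"dr": [0,0,0]},{"gripper": 0.6,"translation": [0,0,0],"dr": [0,0,0]},{"gripper": 0.4,"translation": [0,0,0],"dr": [0,0,0]},{"gripper": 0,"translation": [0,0,0],"dr": [0,0,0]},{"gripper": 0,"translation": [0,0,0],"dr": [0,0,0]},{"gripper": 0,"translation": [0.04,-0.007,0.09],"dr": [0,0,0]},{"gripper": 0,"translation": [0.08,-0.015,0.18],"dr": [0,0,0]},{"gripper": 0,"translation": [0.12,-0.022,0.27],"dr": [0,0,0]},{"gripper": 0,"translation": [0.12,-0.1,0.27],"dr": [0,0,0]},{"gripper": 0,"translation": [0.04,-0.2,0.27],"dr": [0,0,0]},{"gripper": 0,"translation": [0.04,-0.3,0],"dr": [0,0,0]}]'

```text
clock: 24.28
eef_pos: [630.3, 219.0, 283.2]
tcp_rot: [-3.136, 0.426, -0.167]
contact_force: [1.0, -0.7, 1.1]
opening: 0.501
```

Request:
jog_arm --deltas '[{"gripper": 0,"translation": [0,-0.3,0],"dr": [0,0,0]},{"gripper": 0,"translation": [0,-0.3,0],"dr": [0,0,0]},{"gripper": 0,"translation": [0,-0.3,0],"dr": [0,0,0]},{"gripper": 0,"translation": [0,-0.3,0],"dr": [0,0,0]},{"gripper": 0,"translation": [0,-0.3,0],"dr": [0,0,0]},{"gripper": 0,"translation": [0,-0.3,0],"dr": [0,0,0]},{"gripper": 0,"translation": [0,0,0],"dr": [0,0,0]},{"gripper": 0,"translation": [0,0,0],"dr": [0,0,0]}]'

```text
clock: 24.95
eef_pos: [628.2, 35.8, 277.4]
tcp_rot: [-3.141, 0.432, -0.174]
contact_force: [0.8, 0.6, -0.2]
opening: 0.498
```

Run:
```python
from h import *
t=r.grab_frame("top");s=r.grab_frame("side");cv2.imwrite("pics/fs.png",s);cv2.imwrite("pics/ft.png",t)
cv2.imwrite("pics/f.png",np.hstack([crop(s,165,205,80,110,5.4),crop(t,128,158,80,132,4.5)[:594]]))
print(r.sense()["clock"],r.sense()["contact_force"])
```

```text
25.05 [ 0.57665455 -0.64773058  0.21293487]
```

View pics/f.png

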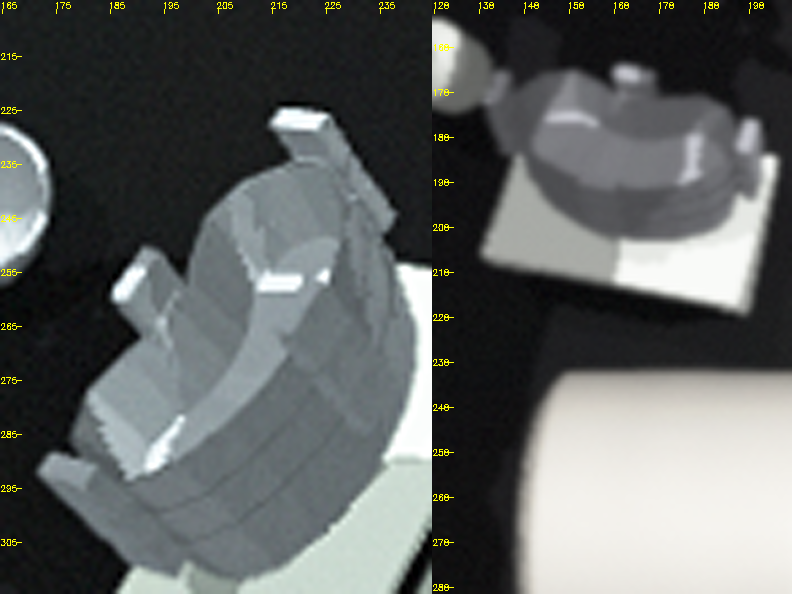

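The stack shows continuous ear columns at both ends, the dent and the bulge, with the gripper clear of it. I'm handing in.

Run:
```python
from h import *
a=cv2.imread("pics/side0.png");b=cv2.imread("pics/fs.png")
for n,(u,v) in dict(bowl=(156,245),amber=(186,153),brown=(216,143),beaker=(257,101),wash=(160,340),petri=(293,225)).items():
    w=a[v-14:v+14,u-14:u+14];m=cv2.matchTemplate(b[v-26:v+26,u-26:u+26],w,cv2.TM_CCOEFF_NORMED);_,s,_,l=cv2.minMaxLoc(m);print(n,round(s,2),l[0]-12,l[1]-12)
r.sign_off()
```

```text
bowl 0.97 0 0
amber 0.98 0 0
brown 0.89 0 0
beaker 1.0 0 0
wash 0.92 0 0
petri 1.0 0 0
the job is handed in; nothing more can be done
```

Both loose dishes are nested on the stand's fixed dish, let go, and the job is handed in at about 25 s of the 72 s allowed. No verdict was reported.

- **Placing:** I carried each dish by its dent ear and tilted it 25° to match the stand. I lowered it in 1–2 mm steps, shifting it sideways by 1–2 mm when it touched a wall. The highest contact reading was about 17 N upwards, against the 60 N limit.
- **Stack check:** The second dish stopped 24 mm beyond the first along the stack axis, within about 0.5 mm. In the last picture all four ear columns run straight, and the gripper is clear.
- **Bystanders:** Matching the first and last side pictures showed all six in the same place, to the pixel. The turquoise dish was not touched.
- **Disagreement:** Camera and joint readings differed by about 6 mm in the stand's x and in height for the first dish. For the second dish the camera looked centred, but contact showed it about 2 mm off in x. I went by contact force in both cases.
- **Not measured:** I judged the final fit from the stopping positions and the last picture, not from a fresh pose fit.

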